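Seat the specimen carrier and focus by four clicks

ROBOT

A 6-joint arm with a two-finger parallel gripper is mounted at the origin on the work surface. World frame = base frame: x ahead of the robot, y to its left, z up, the work surface at z = 0. Lengths are in mm, angles in rad, forces in N, time in s.
With the tool pointing down it reaches from about 275 to 850 mm from the base axis. Payload 5.2 kg.
Tool frame: the origin (TCP) lies midway between the tips of the shut fingers; the grasp point (between the pads) lies 19 mm behind it; z points along the fingers, y is the line along which they close (so a half turn about z gives the same grasp; the last joint's range is limited). The gripper opens to 85 mm and grips with 20 to 120 N. Pads are 22 mm wide; open, the fingers measure 114 mm over their backs; the gripper's body (76 mm by 85 mm) begins 54 mm behind the grasp point. The pads swing forward as they close: fully open they stand 13 mm farther back than shut.
Start: joints at [-1.303, 0.259, 1.535, -0, 1.348, -0.203], TCP at [249.5, -490.158, 231.31] pointing down, gripper open.
Joint ranges: [-3.14, 3.14], [-0.91, 2.08], [0.19, 2.58], [-1.22, 4.36], [0.22, 2.71], [-3.12, 3.12]. Speed limits (rad/s): [2.57, 2.57, 3.14, 3.14, 3.14, 3.14].

INTERFACE

Orientations are given as a rotation vector (axis times angle).
In Python, from station import arm, optics gives the robot as it stands.
- The arm moves only by the tool step_arm, never from a script. Its argument "moves" is a list of rows, each a list of 3 entries, a list of its own where there are three numbers: the shift along the tool's x, y, z scaled (see below), then the turn, a rotation vector about the tool's x, y, z scaled (see below), then the opening, from 0 (shut) to 1 (fully open). In form: [[[dx, dy, dz], [ax, ay, az], jaw], ...]. A call has 1 to 5 rows; each row shifts and turns the commanded pose from where the row before left it, along the tool's axes as they then stand; what a row does not reach is not made up. The controller multiplies each number of a shift by 0.05 m and each number of a turn by 0.1 rad. A row lasts 1/10 s, in which the tool goes at most 50 mm and 8.59 degrees, less where a joint would pass 70% of its speed; a pose out of reach is approached as far as the arm can. A call with a number of a shift or a turn outside -1 to 1 is refused whole. A call with a gripper value outside its range is refused whole. The fingers move at their own pace and stop on an object; "grip_force" is the grip in N (left out, the last holds). Time passes only in rows, so rows that do not move let the fingers close. It gives the time, the measured TCP pose, the force, the opening and the grip force at its end, in the units of the state.
- arm.read_state(): the state, without advancing time (a new reading comes with each control period).
- optics.grab_frame(name): name is "scene" or "top" or "wrist"; returns a dict with "frame" (480x640x3 uint8, blue, green, red), "fovy" (degrees; the focal length in pixels is half the picture's height over the tangent of half this angle, whatever the lens; pixels are square), "cx", "cy" (the principal point, pixels), "view" (4x4, takes a point from world to camera coordinates); the wrist camera has in their place "tool_from_camera" (4x4, takes a point from camera to tool coordinates, whose origin is the TCP and whose axes are the flange's). Camera axes: x right, y up, looking along -z (the intrinsics and any distortion apply to the point x, -y, -z); pixel columns grow to the right and rows downward; lengths in mm; the calibration is good to about 2 mm. The wrist camera is an equidistant fisheye: a pixel r from the principal point sees the ray r / f radians off the axis. A picture is of the moment at which its call begins: read the wrist's pose just before it. There is no depth.
- arm.finish_job(): hands the job in; it is judged then, once.
The state is a dict: "t": time; "joints": joint angles; "qvel": joint speeds; "tau": joint torques, N m; "tcp_pos": TCP position; "tcp_rot": TCP orientation; "force": force on the tool from outside, world axes, zero at the start; "wrist_torque": the same for the moment, N m; "grip_width": opening from 0.0 (shut) to 1.0 (fully open); "grasp_force": force on a finger pad.
Only numpy, scipy, OpenCV 4.12 (cv2) and the standard library are available. Lean on these libraries where they do the work, as an engineer would, in place of code of your own. Each camera call takes 0.05 s, during which the arm holds its last target. There are 200 camera calls.

TASK

On the microscope's stage, butt the loose specimen carrier (orange grip) against the grey calibration carrier screwed down beside it: long side flush to long side, no gap, ends level, and let go of it. Then bring the ratchet focus lever down exactly four clicks from rest, never over a fifth, and finish while still holding the lever at the fourth click, because its spring lifts the lens away if it is let go. Leave everything else on the bench where it is.

Things in the scene. Friction and masses are not known exactly. Their poses are not given: they have to be found in the camera images.
- stand: inspection microscope stand, fixed; place and yaw vary. Origin on the table under the lens axis; x away from the operator to the column, y left, z up. Black base plate 320 x 280 x 16 mm (x -160 to 160, y -110 to 170): its flat top, z = 16 mm, is the stage. Chrome column 32 mm thick, 366 mm high at x = 125; grey focus block 56 mm wide, x 33 to 79, z 135 to 235 mm
- lens_tube: black lens tube with a grey camera on top, on the axis x = y = 0 of the stand: 36 mm thick (54 mm at its clamp ring), from z = 85 up to 320 mm with the lever at rest; it comes down 4.2 mm a click. Origin at stand's when at rest
- calib_face (a point): centre of the left (+y) long side face of the NEIGHBOUR, the calibration carrier: a grey plate 130 (x) x 50 (y) x 14 mm screwed on the stage, with a brass disc. The point is 7 mm above the stage, at stand (-35, -25, 23) mm; axes as stand, y is the face's outward normal
- carrier: loose aluminium specimen carrier 130 (x) x 50 (y) x 14 mm, 0.17 to 0.34 kg, ORANGE grip fin at its near end, steel disc 20 mm across, 3 mm high at x = +35. Lies on the stage left of the neighbour, askew, 3 to 10 cm apart. Origin: centre of underside; x along its length away from the grip, z up. Home: axes parallel to stand's, origin at stand (-35, 0, 16) mm
- carrier_grip (a point): top centre of the orange grip fin: 12 mm thick (carrier y), 26 mm long (carrier x), standing 26 mm above the plate. At carrier (-50, 0, 40) mm; pinch it across y from above
- carrier_face (a point): centre of the carrier's right (-y) long side face, the one to be butted against calib_face; at carrier (0, -25, 7) mm
- lever_angle (a joint): angle of the ratchet focus lever, rad: 0 at rest, growing as its red T-grip is brought down. The 30-tooth wheel clicks every 12 deg: notches at 0.209, 0.419, 0.628, 0.838 (fourth), 1.047 (fifth); hard stop 1.257; it snaps over the tooth tops halfway between. A return spring lifts it to rest when let go. Force at the grip 3 to 9 N: up some 3 N on leaving a notch, then falling to the next
- lever_pivot (a point): centre of the lever's hub, right of the lens tube, at stand (55, -105, 190) mm; does not move, axes as stand. The lever swings about the stand's y axis, in the vertical plane y = -105 mm
- focus_lever: ratchet focus lever: steel rod 8 mm thick with its red T-grip, pointing to the operator, 32 deg above level at rest. Between it and the lens tube a toothed wheel 68 mm across, and over that a spring plunger reaching up to z = 270 mm. Origin at lever_pivot; turns with the lever
- lever_grip (a point): centre of the red T-grip at the lever's end, a bar 22 mm thick and 36 mm long (y), 120 mm from the pivot: at joint angle q it lies at pivot + (-120 cos(32 deg - q), 0, 120 sin(32 deg - q)) mm in the stand's axes. Pinch its ends from above, across the stand's y (it turns between the fingers as the lever swings) or press it from above
- spare_carrier: spare specimen carrier, shaped like the task's carrier but with a BLUE grip, lying on the table; to be left alone
- petri_dish: open glass dish, 90 mm across, 16 mm high; to be left alone
- jar_stack: stack of three white round boxes, 68 mm across, 59 mm high; to be left alone
- vial_a: small glass vial with a white cap, 22 mm across, 45 mm high, standing on the rear left of the stand's base plate; to be left alone
- vial_b: small glass vial with a white cap, 22 mm across, 45 mm high, on the table; to be left alone
- tweezers: steel tweezers lying on the table, 135 mm long, 8 mm high; to be left alone
- screwdriver: small red-handled screwdriver lying on the table, 130 mm long; to be left alone
- sample_box: flat white sample box with a red dot, 85 x 115 x 24 mm; to be left alone
Mind the look-alikes: they are no part of the job. What is shaped like the carrier but purple is not meant.

How it is judged:
By the outcome, as a careful person would: the job done as asked, in the order asked, and still so for the second after the job is handed in, while the arm keeps its last pose, push and grip.
It also fails if it takes over 61 s, if anything falls off the work surface, if the arm or the gripper's body presses on something with over 40 N, if the wrist force passes 120 N, or if a joint passes its speed limit or range.

## Working session

There is one attempt and no reset: what is moved stays moved. The work goes in short steps, Python scripts to look and compute and a tool call to move; the robot and the scene stay as the last step left them, time stands still between calls to the robot, and variables do not carry over. Pictures are saved under pics/ and viewed, at most 13 in all, crops included, and the job is handed in when it is done.

Besides the shell and the picture viewer there is one more tool, called after ">>>" by a JSON object that holds its "method" and its "body". step_arm: Moves the arm, as the interface text tells. Shifts and turns lie within -1 to 1; 1 stands for 0.05 m of shift or 0.1 rad of turn. Its arguments: {"type":"object","properties":{"moves":{"type":"array","items":{"type":"array"}},"grip_force":{"type":"number"}},"required":["moves"]}

```bash
ls; mkdir -p pics; cat > h.py <<'E'
import numpy as np,cv2
from scipy.spatial.transform import Rotation as R
from station import arm,optics
def grab(n):
    st=arm.read_state();d=optics.grab_frame(n);d['st']=st;d['f']=240/np.tan(np.radians(d['fovy']/2));return d
def ray(d,u,v):
    x=(u-d['cx'])/d['f'];y=(v-d['cy'])/d['f']
    if 'view' in d:
        M=np.linalg.inv(d['view']);c=np.array([x,-y,-1])
    else:
        T=np.eye(4);T[:3,:3]=R.from_rotvec(d['st']['tcp_rot']).as_matrix();T[:3,3]=d['st']['tcp_pos']
        M=T@np.array(d['tool_from_camera']);r=np.hypot(x,y);s=np.sinc(r/np.pi);c=np.array([x*s,-y*s,-np.cos(r)])
    w=M[:3,:3]@c;return M[:3,3],w/np.linalg.norm(w)
def onz(d,u,v,z):
    o,w=ray(d,u,v);return o+w*(z-o[2])/w[2]
def proj(d,p):
    if 'view' in d: V=np.array(d['view'])
    else:
        T=np.eye(4);T[:3,:3]=R.from_rotvec(d['st']['tcp_rot']).as_matrix();T[:3,3]=d['st']['tcp_pos']
        V=np.linalg.inv(T@np.array(d['tool_from_camera']))
    c=V[:3,:3]@np.array(p)+V[:3,3];a,b,e=c[0],-c[1],-c[2]
    if 'view' in d: return d['cx']+d['f']*a/e,d['cy']+d['f']*b/e
    r=np.hypot(a,b);t=np.arctan2(r,e);return d['cx']+d['f']*t*a/r,d['cy']+d['f']*t*b/r
E
python3 - <<'E'
from h import *
for n in ['scene','top','wrist']:
    d=grab(n);cv2.imwrite(f'pics/{n}0.png',d['frame'])
    print(n,d['f'],d['cx'],d['cy'],[k for k in d])
    print(ray(d,320,240))
print(arm.read_state())
E
```

```text
pics
scene 477.89105634888074 316.35146018459943 246.0521383290031 ['frame', 'fovy', 'cx', 'cy', 'view', 'st', 'f']
(array([ 944.4136022 , -656.37140702, 1114.70854104]), array([-0.40531285,  0.51662088, -0.75420445]))
top 564.6106614488701 322.0538578035539 242.40171604470194 ['frame', 'fovy', 'cx', 'cy', 'view', 'st', 'f']
(array([ 213.94476135,   -3.90386092, 1488.23922178]), array([ 0.17135083, -0.00956739, -0.98516362]))
wrist 371.64829954431775 316.2657400428092 242.39977478933946 ['frame', 'fovy', 'cx', 'cy', 'tool_from_camera', 'st', 'f']
(array([ 308.4396166 , -460.25811486,  372.86051778]), array([-0.2227439 , -0.12350162, -0.96702249]))
{'t': 0.15, 'joints': array([-1.30279671e+00,  2.59191955e-01,  1.53580640e+00, -1.96274026e-05,
        1.34797463e+00, -2.02782514e-01]), 'qvel': array([ 6.73425287e-04, -3.47874551e-03, -5.35587490e-03,  7.80855698e-04,
       -3.92314272e-05,  9.04605995e-04]), 'tau': array([ 2.74777143e-03, -4.46388173e+01, -2.90820730e+01, -8.51737923e-05,
        8.29057710e-03, -1.48199149e-05]), 'tcp_pos': array([ 249.39061497, -489.7783801 ,  230.66700337]), 'tcp_rot': array([-3.05361507e+00, -7.32377592e-01,  1.00693539e-04]), 'force': array([-0.34856725,  0.46101665,  0.37078051]), 'wrist_torque': array([-0.03425181,  0.03566428, -0.00452946]), 'grasp_force': 0.0, 'grip_width': 0.9993617798339289}
```

View pics/top0.png

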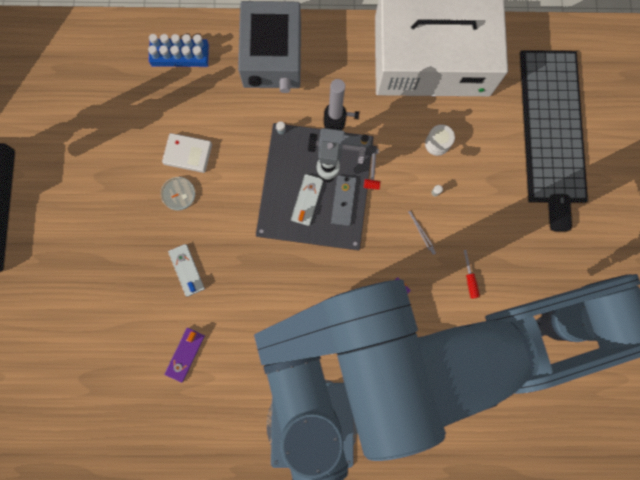

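View pics/scene0.png

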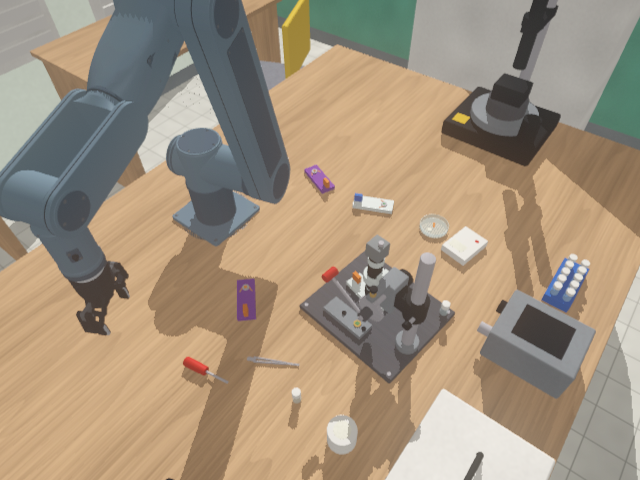

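The scene view shows the microscope near (385,310). The top view shows the stage with corners at about (275,122), (257,237) and (357,248). Candidates in the top view:
- White carrier with an orange grip, grip at (302,216), lying on the stage. This matches the description.
- Blue-grip spare at (187,270).
- Purple ones at (185,355) and (406,290).
- Grey screwed-down neighbour at (344,200).

I choose the orange-grip carrier on the stage and check it in a crop.

```bash
python3 - <<'E'
from h import *
im=cv2.imread('pics/top0.png');c=cv2.resize(im[115:255,245:395],None,fx=4,fy=4,interpolation=cv2.INTER_CUBIC);cv2.imwrite('pics/crop1.png',c)
E
```

```text
(no output)
```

View pics/crop1.png

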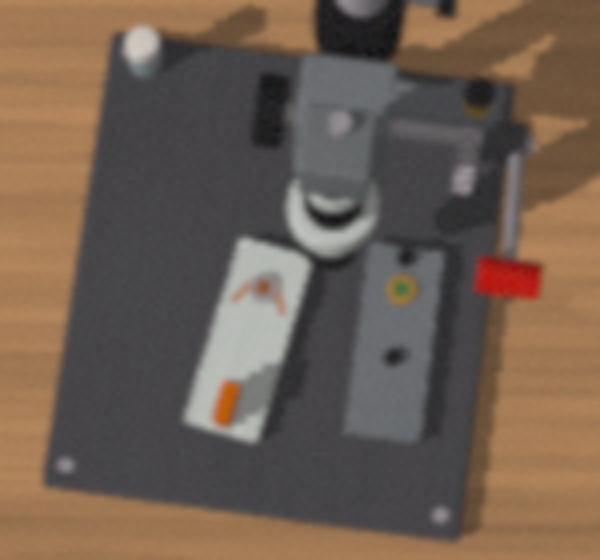

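The crop confirms the choice: an aluminium-white carrier with an orange fin at (227,403). The grey neighbour sits at (395,340), the red T-grip at (509,278), and the plate corners are clear. Next I localise them.

```bash
cat > loc.py <<'E'
from h import *
def fit(P,Q):# stand pts P -> world Q, 2D rigid
    P=np.array(P,float);Q=np.array(Q)[:,:2];p=P.mean(0);q=Q.mean(0)
    a=(P-p)[:,0]+1j*(P-p)[:,1];b=(Q-q)[:,0]+1j*(Q-q)[:,1];th=np.angle(np.sum(b*a.conj()))
    M=np.array([[np.cos(th),-np.sin(th)],[np.sin(th),np.cos(th)]]);t=q-M@p
    return th,t,(P@M.T+t-Q)
E
python3 - <<'E'
from loc import *
d=grab('top')
px=lambda l:[(245+(x+.5)/4-.5,115+(y+.5)/4-.5) for x,y in l]
def F(n,P,l,z):
    th,t,r=fit(P,[onz(d,*p,z) for p in px(l)]);print(n,np.degrees(th),t.round(1),'res',r.round(1).tolist());return th,t
F('plate',[(160,170),(160,-110),(-160,-110),(-160,170)],[(113,33),(512,85),(460,538),(47,485)],16)
F('neigh',[(30,-25),(30,-75),(-100,-75),(-100,-25)],[(370,243),(446,247),(420,441),(344,432)],30)
F('carr',[(65,25),(65,-25),(-65,-25),(-65,25)],[(242,237),(313,259),(259,444),(184,423)],30)
print('fin',onz(d,*px([(229,398)])[0],56),'T',onz(d,*px([(509,278)])[0],260))
E
```

```text
plate -6.979245013860553 [616.7 -35.1] res [[1.2, 1.8], [2.0, -2.9], [-1.8, -1.8], [-1.5, 2.9]]
neigh -7.253521036776348 [617.8 -34.5] res [[1.1, -0.1], [-2.9, 1.2], [0.6, -0.3], [1.2, -0.8]]
carr -15.951607521175285 [576.   16.8] res [[-1.4, 0.4], [-0.3, -0.1], [0.9, 0.6], [0.8, -0.9]]
fin [530.86824243  29.52226751  56.        ] T [ 555.87406753 -131.89116869  260.        ]
```

>>> {"method": "step_arm", "body": {"moves": [[[0.3,-0.25,0],[0,0,0],1],[[0.65,-0.52,0],[0,0,0],1],[[0.65,-0.52,0],[0,0,0],1],[[0.65,-0.52,0],[0,0,0],1],[[0.65,-0.52,0],[0,0,0],1]]}}

```text
t: 0.7
tcp_pos: [326.2, -317.8, 231.2]
tcp_rot: [-3.054, -0.732, -0.0]
force: [-0.0, 0.4, -0.2]
grip_width: 0.995
grasp_force: 0.0
```

>>> {"method": "step_arm", "body": {"moves": [[[0.65,-0.52,0],[0,0,0],1],[[0.65,-0.52,0],[0,0,0],1],[[0.65,-0.52,0],[0,0,0],1],[[0.65,-0.52,0],[0,0,0],1],[[0.65,-0.52,0],[0,0,0],1]]}}

```text
t: 1.2
tcp_pos: [411.6, -128.3, 231.4]
tcp_rot: [-3.055, -0.733, -0.0]
force: [1.2, -0.9, 0.3]
grip_width: 0.998
grasp_force: 0.0
```

>>> {"method": "step_arm", "body": {"moves": [[[0.65,-0.52,0],[0,0,0],1],[[0.65,-0.52,0],[0,0,0],1],[[0.65,-0.52,0],[0,0,0],1],[[0.65,-0.52,0],[0,0,0],1],[[0.35,-0.25,0],[0,0,0],1]]}}

```text
t: 1.7
tcp_pos: [490.1, 43.6, 231.3]
tcp_rot: [-3.053, -0.737, -0.0]
force: [-0.2, -0.4, -0.7]
grip_width: 1.004
grasp_force: 0.0
```

>>> {"method": "step_arm", "body": {"moves": [[[0,0,0],[0,0,-1],1],[[0,0,0],[0,0,-1],1],[[0,0,0],[0,0,-1],1],[[0,0,0],[0,0,-1],1],[[0,0,0],[0,0,-1],1]]}}

```text
t: 2.2
tcp_pos: [489.4, 40.7, 231.2]
tcp_rot: [-2.775, -1.472, 0.001]
force: [-0.2, 0.4, 1.1]
grip_width: 0.999
grasp_force: 0.0
```

>>> {"method": "step_arm", "body": {"moves": [[[0,0,0],[0,0,-1],1],[[0,0,0],[0,0,-1],1],[[0,0,0],[0,0,-1],1],[[0,0,0],[0,0,-1],1],[[0,0,0],[0,0,-1],1]]}}

```text
t: 2.7
tcp_pos: [489.4, 40.6, 231.2]
tcp_rot: [-2.324, -2.112, 0.0]
force: [-0.1, -0.9, -0.1]
grip_width: 1.002
grasp_force: 0.0
```

>>> {"method": "step_arm", "body": {"moves": [[[0,0,0],[0,0,-1],1],[[0,0,0],[0,0,-1],1],[[0,0,0],[0,0,-1],1],[[0,0,0],[0,0,-1],1],[[0,0,0],[0,0,-1],1]]}}

```text
t: 3.2
tcp_pos: [489.4, 40.6, 231.2]
tcp_rot: [-1.73, -2.622, -0.0]
force: [-0.5, -0.6, -0.5]
grip_width: 1.0
grasp_force: 0.0
```

>>> {"method": "step_arm", "body": {"moves": [[[0,0,0],[0,0,-1],1],[[0,0,0],[0,0,-1],1],[[0,0,0],[0,0,-1],1],[[0,0,0],[0,0,-1],1],[[0,0,0],[0,0,-1],1]]}}

```text
t: 3.7
tcp_pos: [489.4, 40.6, 231.2]
tcp_rot: [-1.027, -2.968, -0.0]
force: [-0.4, 0.4, 0.9]
grip_width: 1.0
grasp_force: 0.0
```

>>> {"method": "step_arm", "body": {"moves": [[[0,0,0],[0,0,-1],1],[[0,0,0],[0,0,-1],1],[[0,0,0],[0,0,-1],1],[[0,0,0],[0,0,-0.92],1],[[0,0,0],[0,0,0],1]]}}

```text
t: 4.2
tcp_pos: [489.5, 40.5, 231.3]
tcp_rot: [-0.435, -3.111, -0.0]
force: [-0.5, 0.6, 0.1]
grip_width: 1.001
grasp_force: 0.0
```

```bash
python3 - <<'E'
from h import *
d=grab('wrist');cv2.imwrite('pics/w1.png',d['frame']);s=d['st']
print(s['t'],s['tcp_pos'],s['tcp_rot'],s['joints'],s['force'],ray(d,320,240))
for n,p in dict(fin=(529,30,56),plate=(617-160*.9925-110*.1219,-35+160*.1219-110*.9925,16),T=(556,-132,254)).items(): print(n,proj(d,p))
E
```

```text
4.2 [489.48220917  40.5130093  231.25028814] [-4.34573352e-01 -3.11085222e+00 -3.97574717e-04] [-1.45154921e-01  1.52547632e-01  1.67012488e+00  2.57855216e-04
  1.31945475e+00 -1.43842006e+00] [-0.47876207  0.61344012  0.05063566] (array([426.34193046,  58.25925546, 373.5919547 ]), array([ 0.24747209, -0.05999436, -0.9670358 ]))
fin (np.float64(317.2782834983728), np.float64(264.5977339000508))
plate (np.float64(152.98734960100785), np.float64(215.7941706414685))
T (np.float64(73.48442933510839), np.float64(471.7563221111518))
```

View pics/w1.png

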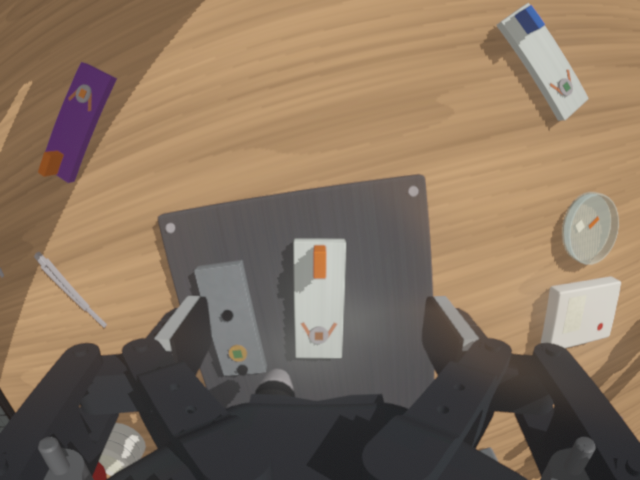

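The carrier lies centred, with its orange fin at (320,262) and top corners at about (294,239), (346,239), (342,358) and (294,357). The neighbour is at (230,318) with its brass disc at (238,353). The purple one is at (78,120) and the blue spare at (545,60). Next I refine edges by their gradients.

```bash
cat >> loc.py <<'E'
def edge(d,A,B,z,span=7,n=40,pol=0):
    """refine straight edge A->B (world xy) at height z; pol>0: brighter on left of A->B. returns points"""
    g=cv2.GaussianBlur(cv2.cvtColor(d['frame'],cv2.COLOR_BGR2GRAY),(0,0),0.8).astype(np.float32)
    A,B=np.array(A,float),np.array(B,float);t=(B-A)/np.linalg.norm(B-A);nn=np.array([-t[1],t[0]])
    s=np.arange(-span,span+.01,.25);out=[]
    for k in np.linspace(.12,.88,n):
        c=A+k*(B-A);uv=np.array([proj(d,[*(c+x*nn),z]) for x in s],np.float32)
        v=cv2.remap(g,uv[None,:,0],uv[None,:,1],cv2.INTER_LINEAR)[0]
        gr=np.gradient(cv2.GaussianBlur(v[None],(0,0),1.5)[0]);sc=gr*pol if pol else abs(gr)
        out.append(c+s[np.argmax(sc)]*nn)
    out=np.array(out);m=np.ones(len(out),bool)
    for _ in range(4):
        vx,vy,x,y=cv2.fitLine(out[m].astype(np.float32),cv2.DIST_HUBER,0,.01,.01).ravel()
        r=abs((out-[x,y])@[-vy,vx]);m=r<max(.6,2*np.median(r[m]))
    if vx*t[0]+vy*t[1]<0: vx,vy=-vx,-vy
    return np.array([x,y]),np.degrees(np.arctan2(vy,vx)),m.sum(),r[m].std()
E
cat > m.py <<'E'
from loc import *
def tr(th,t,P):
    M=np.array([[np.cos(th),-np.sin(th)],[np.sin(th),np.cos(th)]]);return np.array(P)@M.T+t
def report(d,S,C,E=None):
    (st,s0),(ct,c0)=S,C
    # name, frame, A,B,z,pol, 
    L=[('plate near','s',(-160,170),(-160,-110),16,0),('plate right','s',(-160,-110),(-20,-110),16,0),('plate left','s',(-160,170),(-20,170),16,0),
     ('neigh left face top','s',(-100,-25),(10,-25),30,-1),('neigh near top','s',(-100,-25),(-100,-75),30,0),('neigh right','s',(-100,-75),(10,-75),30,0),
     ('carr right','c',(-65,-25),(60,-25),30,1),('carr left','c',(-65,25),(60,25),30,-1),('carr near','c',(-65,25),(-65,-25),30,1),('carr far','c',(65,25),(65,-25),30,-1)]
    for n,f,A,B,z,pol in L:
        th,t=(st,s0) if f=='s' else (ct,c0)
        p,a,m,r=edge(d,*tr(th,t,[A,B]),z,pol=pol)
        M=np.array([[np.cos(th),-np.sin(th)],[np.sin(th),np.cos(th)]]);q=M.T@(p-t);da=np.degrees(th)
        # intercept at nominal mid, local frame
        dl=(np.array(B)-A)/np.hypot(*(np.array(B)-A));mid=(np.array(A)+B)/2;nn=np.array([-dl[1],dl[0]])
        ang=np.radians(a-da)-np.arctan2(dl[1],dl[0]);off=(q-mid)@nn-((q-mid)@dl)*np.tan(ang)
        print(f'{n:20s} off(left of A->B) {off:6.2f} ang {np.degrees((ang+np.pi)%(2*np.pi)-np.pi):6.2f} n{m} rms{r:.2f}')
E
python3 - <<'E'
from m import *
d=grab('wrist')
report(d,(np.radians(-7.1),np.array([617.2,-34.8])),(np.radians(-15.95),np.array([576,16.8])))
E
```

```text
plate near           off(left of A->B)  -0.25 ang  -0.24 n40 rms0.09
plate right          off(left of A->B)  -5.16 ang  -1.38 n19 rms0.17
plate left           off(left of A->B)  -0.31 ang  -0.28 n40 rms0.08
neigh left face top  off(left of A->B)   4.39 ang  -0.28 n40 rms0.11
neigh near top       off(left of A->B)  -2.96 ang   0.22 n38 rms0.12
neigh right          off(left of A->B)   1.41 ang  -0.36 n20 rms0.09
carr right           off(left of A->B)   1.50 ang  -0.00 n40 rms0.11
carr left            off(left of A->B)   1.88 ang  -0.49 n40 rms0.11
carr near            off(left of A->B)  -1.61 ang  -0.76 n40 rms0.07
carr far             off(left of A->B)   1.75 ang  -0.00 n40 rms0.09
```

>>> {"method": "step_arm", "body": {"moves": [[[-0.43,0.03,0.3],[0,0,0],1],[[-0.4,0.03,0.6],[0,0,0],1],[[0,0,0.6],[0,0,0.05],1],[[0,0,0.6],[0,0,0],1],[[0,0,0.6],[0,0,0],1]]}}

```text
t: 4.8
tcp_pos: [530.9, 31.5, 95.2]
tcp_rot: [0.448, 3.109, 0.0]
force: [0.1, 0.2, -0.2]
grip_width: 1.0
grasp_force: 0.0
```

>>> {"method": "step_arm", "body": {"moves": [[[0,0,0.5],[0,0,0],1],[[0,0,0.3],[0,0,0],1],[[0,0,0.2],[0,0,0],1],[[0,0,0.14],[0,0,0],1],[[0,0,0],[0,0,0],1]]}}

```text
t: 5.3
tcp_pos: [530.7, 31.4, 38.9]
tcp_rot: [-0.445, -3.109, -0.0]
force: [0.7, -0.1, 0.6]
grip_width: 1.001
grasp_force: 0.0
```

```bash
python3 - <<'E'
from m import *
d=grab('wrist');cv2.imwrite('pics/w2.png',d['frame']);s=d['st']
print(s['t'],s['tcp_pos'],s['tcp_rot'],s['force'])
E
```

```text
5.3 [530.74764776  31.35200216  38.87443588] [-4.45073894e-01 -3.10898654e+00 -6.17192951e-05] [ 0.66157187 -0.11469997  0.56070159]
```

View pics/w2.png

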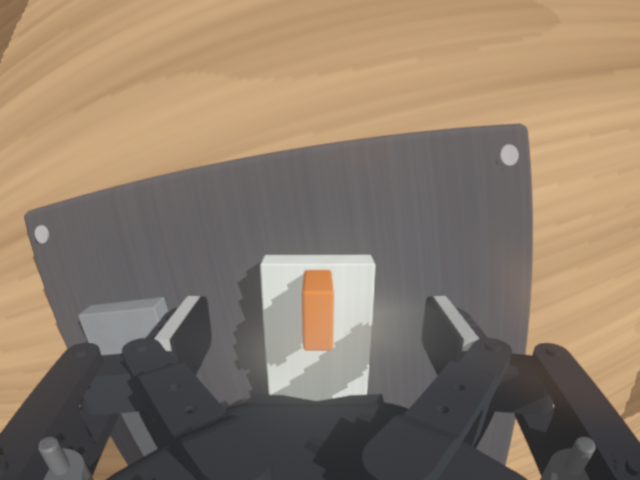

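The fin at (318,310) is centred between the pads at (205,320) and (430,320). I lower a little and close.

>>> {"method": "step_arm", "body": {"moves": [[[0,0,0.09],[0,0,0],0.4],[[0,0,0],[0,0,0],0],[[0,0,0],[0,0,0],0],[[0,0,0],[0,0,0],0],[[0,0,0],[0,0,0],0]], "grip_force": 40}}

```text
t: 5.85
tcp_pos: [531.3, 31.2, 35.1]
tcp_rot: [0.444, 3.109, 0.0]
force: [0.4, 3.9, 4.5]
grip_width: 0.143
grasp_force: 3.6
```

>>> {"method": "step_arm", "body": {"moves": [[[0,0,0],[0,0,0],0],[[0,0,0],[0,0,0],0],[[0,0,0],[0,0,0],0]]}}

```text
t: 6.15
tcp_pos: [531.3, 31.2, 35.1]
tcp_rot: [0.444, 3.109, 0.0]
force: [-0.2, 1.4, 4.1]
grip_width: 0.133
grasp_force: 39.6
```

>>> {"method": "step_arm", "body": {"moves": [[[0,0,0],[0,0,-0.4],0],[[0,0,0],[0,0,-0.4],0],[[0,0,0],[0,0,-0.4],0],[[0,0,0],[0,0,-0.35],0],[[0,0,0],[0,0,0],0]]}}

```text
t: 6.65
tcp_pos: [531.6, 30.8, 35.1]
tcp_rot: [0.202, 3.134, -0.001]
force: [0.2, -1.5, 3.0]
grip_width: 0.131
grasp_force: 39.7
```

>>> {"method": "step_arm", "body": {"moves": [[[-0.04,-0.2,0],[0,0,0],0],[[-0.04,-0.2,0],[0,0,0],0],[[-0.04,-0.2,0],[0,0,0],0],[[-0.04,-0.2,0],[0,0,0],0],[[-0.04,-0.13,0],[0,0,0],0]]}}

```text
t: 7.15
tcp_pos: [535.0, -16.0, 35.1]
tcp_rot: [0.204, 3.135, 0.002]
force: [-0.1, 4.8, 6.3]
grip_width: 0.134
grasp_force: 40.1
```

```bash
python3 - <<'E'
from m import *
d=grab('wrist');cv2.imwrite('pics/w3.png',d['frame']);s=d['st']
print(s['t'],s['tcp_pos'],s['tcp_rot'],s['force'],s['grasp_force'])
E
```

```text
7.15 [535.02696813 -15.98658752  35.13094682] [2.04181009e-01 3.13489610e+00 2.09315430e-03] [-0.11637242  4.7958429   6.31349055] 40.12960910797119
```

View pics/w3.png

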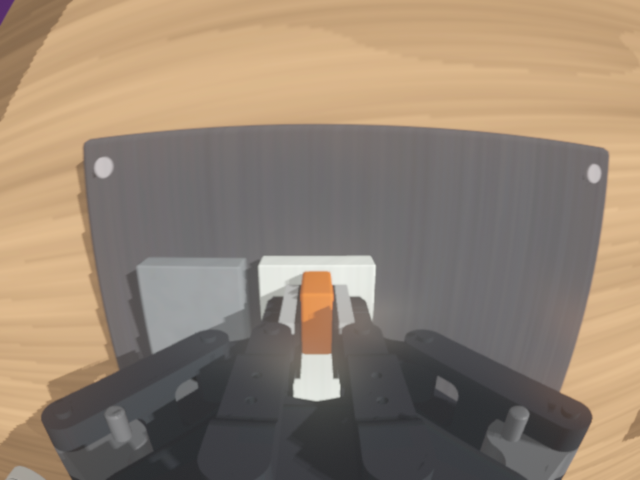

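The carrier's near edge is at row 256 (columns 259–374) and the neighbour's at about row 259 (columns 145–246), with a gap between columns 246 and 259. Next I measure gap and level numerically.

```bash
cat > rel.py <<'E'
from m import *
def rel(d,dx=0,gap=4,th=np.radians(-7.37),t=np.array([617.4,-35.])):
    M=np.array([[np.cos(th),-np.sin(th)],[np.sin(th),np.cos(th)]])
    for n,A,B,z,pol,span in [('neigh near bot',(-100,-28),(-100,-72),16,0,5),('carr near bot',(-100+dx,22+gap),(-100+dx,-22+gap),16,1,5),
        ('neigh near top',(-100,-28),(-100,-72),30,0,4),('carr near top',(-100+dx,22+gap),(-100+dx,-22+gap),30,0,4),
        ('plate near',(-160,160),(-160,-100),16,0,7),
        ('neigh left top',(-102,-25),(-65,-25),30,0,3),('carr right top',(-102,-25+gap),(-65,-25+gap),30,1,4),('carr left bot',(-102,25+gap),(-65,25+gap),16,-1,5)]:
        p,a,m,r=edge(d,*tr(th,t,[A,B]),z,pol=pol,span=span);q=M.T@(p-t)
        print(f'{n:16s} stand {q.round(2)} ang {a-np.degrees(th):.2f} n{m} rms{r:.2f}')
    st=d['st'];print('tcp stand',(M.T@(np.array(st['tcp_pos'])[:2]-t)).round(2),'psi',np.degrees(2*np.arctan2(st['tcp_rot'][1],st['tcp_rot'][0]))-np.degrees(th)-180)
E
python3 - <<'E'
from rel import *
rel(grab('wrist'),0,8)
E
```

```text
neigh near bot   stand [-99.23 -52.92] ang -89.90 n40 rms0.07
carr near bot    stand [-99.75   5.08] ang -90.00 n40 rms0.00
neigh near top   stand [-103.25  -49.49] ang -90.00 n40 rms0.00
carr near top    stand [-103.5    12.37] ang -90.00 n27 rms0.00
plate near       stand [-159.13   35.07] ang -89.91 n40 rms0.07
neigh left top   stand [-86.1  -23.25] ang -2.94 n35 rms0.17
carr right top   stand [-86.82 -17.62] ang -1.12 n34 rms0.07
carr left bot    stand [-82.49  34.5 ] ang 0.00 n37 rms0.04
tcp stand [-83.76   7.39] psi -0.09207283987848314
```

>>> {"method": "step_arm", "body": {"moves": [[[-0.01,-0.02,0],[0,0,0],0],[[0,-0.02,0],[0,0,0],0],[[0,-0.02,0],[0,0,0],0],[[0,-0.02,0],[0,0,0],0],[[0,0,0],[0,0,0],0]]}}

```text
t: 7.75
tcp_pos: [535.3, -19.7, 35.1]
tcp_rot: [0.204, 3.134, 0.002]
force: [-0.5, 4.4, 5.0]
grip_width: 0.128
grasp_force: 40.0
```

>>> {"method": "step_arm", "body": {"moves": [[[0,-0.02,0],[0,0,0],0],[[0,-0.02,0],[0,0,0],0],[[0,0,0],[0,0,0],0]]}}

```text
t: 8.05
tcp_pos: [535.1, -21.6, 35.2]
tcp_rot: [0.204, 3.134, 0.002]
force: [0.6, 3.8, 4.8]
grip_width: 0.128
grasp_force: 39.9
```

>>> {"method": "step_arm", "body": {"moves": [[[0,-0.02,0],[0,0,0],0],[[0,0,0],[0,0,0],0]]}}

```text
t: 8.25
tcp_pos: [535.0, -22.7, 35.2]
tcp_rot: [0.203, 3.134, 0.002]
force: [0.9, 4.3, 4.4]
grip_width: 0.132
grasp_force: 39.9
```

>>> {"method": "step_arm", "body": {"moves": [[[0,-0.02,0],[0,0,0],0],[[0,0,0],[0,0,0],0]]}}

```text
t: 8.45
tcp_pos: [534.9, -23.1, 35.1]
tcp_rot: [0.204, 3.134, 0.003]
force: [-0.0, 6.4, 4.8]
grip_width: 0.13
grasp_force: 40.0
```

Contact is beginning, so I press on and then look.

>>> {"method": "step_arm", "body": {"moves": [[[0,-0.02,0],[0,0,0],0],[[0,0,0],[0,0,0],0]]}}

```text
t: 8.65
tcp_pos: [534.9, -23.2, 35.2]
tcp_rot: [0.205, 3.134, 0.005]
force: [2.0, 9.9, 4.9]
grip_width: 0.126
grasp_force: 40.1
```

>>> {"method": "step_arm", "body": {"moves": [[[0,-0.02,0],[0,0,0],0],[[0,0,0],[0,0,0],0]]}}

```text
t: 8.85
tcp_pos: [534.9, -23.3, 35.3]
tcp_rot: [0.205, 3.133, 0.007]
force: [2.7, 14.2, 5.9]
grip_width: 0.131
grasp_force: 40.2
```

```bash
python3 - <<'E'
from rel import *
d=grab('wrist');rel(d,0,0);print(d['st']['force'],d['st']['wrist_torque'])
a=cv2.resize(d['frame'][235:360,120:400],None,fx=2.8,fy=2.8,interpolation=cv2.INTER_CUBIC)
cv2.imwrite('pics/w4.png',a)
E
```

```text
neigh near bot   stand [-99.15 -50.86] ang -90.51 n40 rms0.07
carr near bot    stand [-99.25  -1.29] ang -90.00 n40 rms0.10
neigh near top   stand [-103.25  -49.49] ang -90.00 n40 rms0.00
carr near top    stand [-1.0325e+02 -9.0000e-02] ang -90.00 n40 rms0.00
plate near       stand [-159.02   22.4 ] ang -89.97 n40 rms0.07
neigh left top   stand [-86.1  -23.65] ang -1.15 n31 rms0.07
carr right top   stand [-87.9  -23.63] ang -1.32 n32 rms0.08
carr left bot    stand [-80.9  28.5] ang 0.00 n36 rms0.11
tcp stand [-83.3    1.04] psi -0.1147029486073734
[ 2.71198092 14.23401754  5.85225208] [ 2.26068546 -0.35851942  0.08906765]
```

View pics/w4.png

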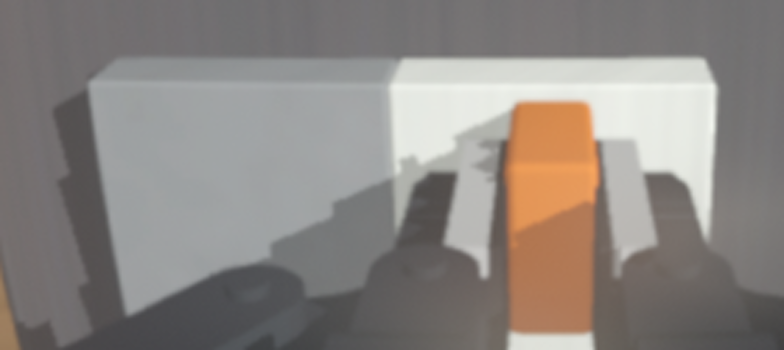

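The near end is flush: the seam at crop (393,85) is closed and the ends are level to about 0.1 mm. I ease the push, release, and back off to check the far end.

>>> {"method": "step_arm", "body": {"moves": [[[0,0.03,0],[0,0,0],0],[[0,0,0],[0,0,0],0],[[0,0,0],[0,0,0],0.35],[[0,0,0],[0,0,0],0.35],[[0,0,0],[0,0,0],0.35]]}}

```text
t: 9.4
tcp_pos: [534.0, -25.0, 34.4]
tcp_rot: [-0.203, -3.134, 0.0]
force: [-0.1, 0.3, 0.1]
grip_width: 0.349
grasp_force: 0.0
```

>>> {"method": "step_arm", "body": {"moves": [[[0,0,-0.3],[0,0,0],0.35],[[0,0,-0.6],[0,0,0],0.35],[[0,0,-0.7],[0,0,0],0.35],[[0.3,0.1,-0.7],[0,0,0],0.35],[[0.3,0.1,-0.7],[0,0,0],0.5]]}}

```text
t: 9.9
tcp_pos: [505.4, -11.2, 185.7]
tcp_rot: [-0.204, -3.134, 0.0]
force: [-1.1, 0.5, 0.2]
grip_width: 0.493
grasp_force: 0.0
```

>>> {"method": "step_arm", "body": {"moves": [[[0.3,0,-0.5],[0,0,0],1],[[0,0,-0.4],[0,0,0],1],[[0,0,0],[0,0,0],1],[[0,0,0],[0,0,0],1]]}}

```text
t: 10.3
tcp_pos: [491.0, -9.2, 229.6]
tcp_rot: [0.203, 3.135, -0.0]
force: [-0.4, 0.4, -0.5]
grip_width: 1.003
grasp_force: 0.0
```

```bash
python3 - <<'E'
from rel import *
d=grab('wrist');rel(d,0,0);print(d['st']['t'],d['st']['tcp_pos'])
th=np.radians(-7.37);t=np.array([617.4,-35.])
report(d,(th,t),(th,tr(th,t,[[-35,0]])[0]))
c=np.array([proj(d,[*tr(th,t,[p])[0],30]) for p in [(-105,30),(35,-80),(-105,-80),(35,30)]]);a=c.min(0).astype(int)-10;b=c.max(0).astype(int)+10
print(a,b);im=d['frame'][max(a[1],0):b[1],max(a[0],0):b[0]];k=min(780/im.shape[1],580/im.shape[0])
cv2.imwrite('pics/w5.png',cv2.resize(im,None,fx=k,fy=k,interpolation=cv2.INTER_CUBIC))
E
```

```text
neigh near bot   stand [-99.22 -50.86] ang -89.74 n40 rms0.12
carr near bot    stand [-99.75  -0.51] ang -90.00 n40 rms0.00
neigh near top   stand [-102.85  -50.86] ang -90.48 n40 rms0.09
carr near top    stand [-1.03e+02 -9.00e-02] ang -90.00 n40 rms0.00
plate near       stand [-160.75   37.09] ang -90.00 n40 rms0.12
neigh left top   stand [-83.5  -23.64] ang -1.13 n40 rms0.05
carr right top   stand [-83.5  -23.64] ang -1.13 n40 rms0.05
carr left bot    stand [-82.78  27.28] ang 0.29 n40 rms0.07
tcp stand [-128.65    9.34] psi -0.03332446265247313
10.3 [491.00874945  -9.23103624 229.55901489]
plate near           off(left of A->B)  -0.77 ang   0.01 n40 rms0.11
plate right          off(left of A->B)   2.22 ang  -0.03 n22 rms0.11
plate left           off(left of A->B)  -1.25 ang   0.01 n40 rms0.13
neigh left face top  off(left of A->B)  -1.32 ang  12.30 n17 rms0.60
neigh near top       off(left of A->B)  -3.03 ang   0.17 n40 rms0.14
neigh right          off(left of A->B)   1.50 ang   0.00 n40 rms0.14
carr right           off(left of A->B)   1.47 ang   0.37 n39 rms0.15
carr left            off(left of A->B)   1.52 ang   0.06 n40 rms0.11
carr near            off(left of A->B)  -3.50 ang  -0.00 n40 rms0.08
carr far             off(left of A->B)  -0.39 ang   0.44 n21 rms0.10
[214 229] [348 373]
```

View pics/w5.png

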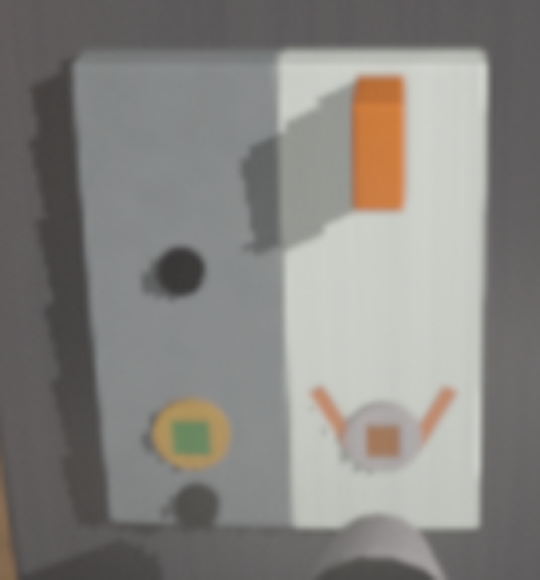

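The carriers are flush along the whole seam, crop (280,60) to (292,525). Their overall width measures 100.0 mm, yaw is equal within 0.1°, and the ends are level within about 0.5 mm. On to the lever: rise, then shift over the T-grip.

>>> {"method": "step_arm", "body": {"moves": [[[0,0,-0.5],[0,0,0],1],[[0,0,-0.5],[0,0,0],1],[[0,0,-0.5],[0,0,0],1],[[0,-0.5,0],[0,0,0],1],[[0,-0.6,0],[0,0,0],1]]}}

```text
t: 10.85
tcp_pos: [484.1, -63.4, 303.9]
tcp_rot: [-0.199, -3.134, -0.001]
force: [-0.1, 0.2, -0.5]
grip_width: 0.998
grasp_force: 0.0
```

>>> {"method": "step_arm", "body": {"moves": [[[-0.2,-0.6,0],[0,0,0],1],[[-0.5,-0.4,0],[0,0,0],1],[[-0.5,-0.19,0],[0,0,0],1],[[-0.44,0,0],[0,0,0],1],[[0,0,0],[0,0,0],1]]}}

```text
t: 11.35
tcp_pos: [559.1, -134.1, 301.7]
tcp_rot: [-0.203, -3.131, -0.002]
force: [0.7, -0.8, 0.1]
grip_width: 0.999
grasp_force: 0.0
```

```bash
python3 - <<'E'
from m import *
d=grab('wrist');s=d['st'];cv2.imwrite('pics/w6.png',d['frame'])
print(s['t'],s['tcp_pos'],s['force'])
h=cv2.cvtColor(d['frame'],cv2.COLOR_BGR2HSV);m=((h[...,1]>150)&((h[...,0]<7)|(h[...,0]>174))&(h[...,2]>50)).astype('uint8')
n,l,st,c=cv2.connectedComponentsWithStats(m)
for i in range(1,n):
    if st[i,4]>150: print(st[i],c[i],onz(d,*c[i],254))
print('pred',proj(d,[557.5,-133.1,253.6]))
E
```

```text
11.35 [ 559.05668123 -134.05676704  301.67164034] [ 0.73584172 -0.76670686  0.06484134]
[ 70  58  24  49 770] [81.37142857 81.33116883] [ 431.15012383 -255.19113357  254.        ]
[ 287  246   69   40 2574] [320.23193473 265.48251748] [ 557.75318714 -131.9316646   254.        ]
pred (np.float64(318.01964739620837), np.float64(265.072265114457))
```

View pics/w6.png

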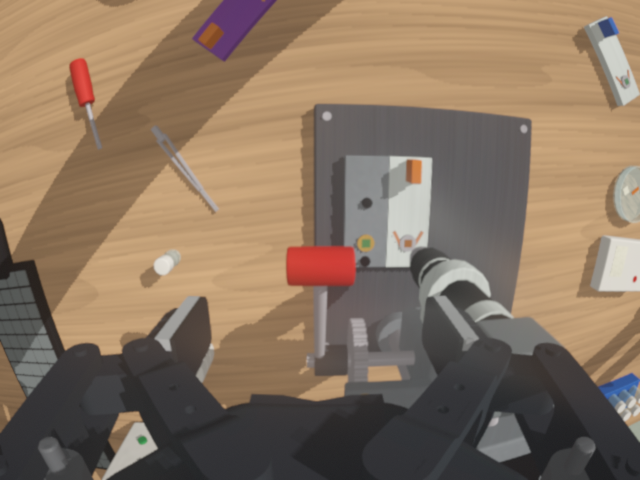

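The red T-grip is at (320,265), with its long axis across the view between the open fingers, and the lens tube is clear on the right at (450,275). I descend around the T-grip ends.

>>> {"method": "step_arm", "body": {"moves": [[[0.03,0.04,0.1],[0,0,0],0.75],[[0,0,0.3],[0,0,0],0.75],[[0,0,0.4],[0,0,0],0.75],[[0,0,0.3],[0,0,0],0.75],[[0,0,0.2],[0,0,0],0.75]]}}

```text
t: 11.9
tcp_pos: [554.8, -129.9, 238.2]
tcp_rot: [-0.201, -3.133, -0.001]
force: [-0.4, 0.2, 0.4]
grip_width: 0.749
grasp_force: 0.0
```

>>> {"method": "step_arm", "body": {"moves": [[[0,0,0],[0,0,0],0.75],[[0,0,0],[0,0,0],0.2],[[0,0,0],[0,0,0],0.2],[[0,0,0],[0,0,0],0.2],[[0,0,0],[0,0,0],0.2]], "grip_force": 30}}

```text
t: 12.4
tcp_pos: [556.6, -131.6, 241.0]
tcp_rot: [0.202, 3.134, -0.002]
force: [-3.0, -2.7, 5.4]
grip_width: 0.413
grasp_force: 35.6
```

```bash
python3 - <<'E'
from m import *
d=grab('wrist');s=d['st'];cv2.imwrite('pics/w7.png',d['frame'])
print(s['t'],s['tcp_pos'],s['tcp_rot'],s['force'],s['grip_width'],s['grasp_force'])
E
```

```text
12.4 [ 556.64852474 -131.57049583  241.04578515] [ 2.02131333e-01  3.13362505e+00 -2.34151195e-03] [-3.03031866 -2.65768985  5.43900154] 0.41336839795968455 35.57514846324921
```

View pics/w7.png

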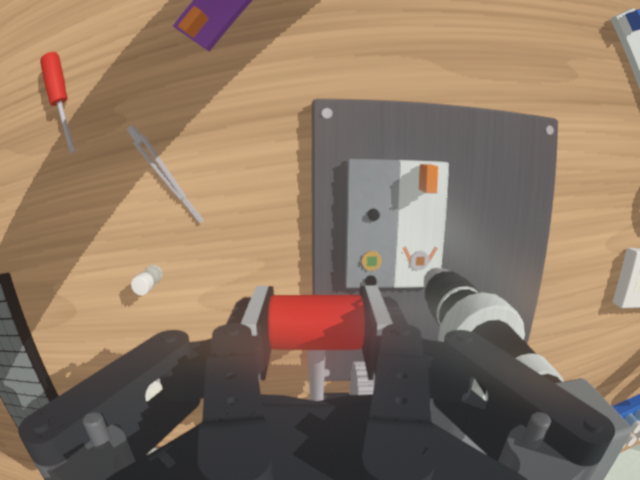

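The T-grip is pinched, ends at (268,322) and (365,322), and the carriers are undisturbed. I bring it down one click at a time.

>>> {"method": "step_arm", "body": {"moves": [[[0.055,0,0.09],[0,0,0],0.2],[[0.05,0,0.09],[0,0,0],0.2],[[0.045,0,0.09],[0,0,0],0.2],[[0.035,0,0.09],[0,0,0],0.2],[[0.035,0,0.09],[0,0,0],0.2]], "grip_force": 40}}

```text
t: 12.95
tcp_pos: [546.1, -130.3, 219.7]
tcp_rot: [0.202, 3.131, -0.004]
force: [-5.9, -1.7, 9.3]
grip_width: 0.413
grasp_force: 42.8
```

>>> {"method": "step_arm", "body": {"moves": [[[0,0,0],[0,0,0],0.2],[[0,0,0],[0,0,0],0.2]]}}

```text
t: 13.15
tcp_pos: [545.6, -130.2, 218.8]
tcp_rot: [0.203, 3.133, -0.003]
force: [-4.6, -2.0, 8.6]
grip_width: 0.41
grasp_force: 42.7
```

```bash
cat > q.py <<'E'
from m import *
import sys
s=arm.read_state();th=np.radians(-7.37);M=np.array([[np.cos(th),-np.sin(th)],[np.sin(th),np.cos(th)]])
D=np.array(s['tcp_pos'])-[556.65,-131.57,241.05];l=M.T@D[:2]
x,z=-101.77+l[0],63.59+D[2]
print(s['t'],'disp',l.round(2),D[2].round(2),'r',np.hypot(x,z).round(2),'q',np.radians(32)-np.arctan2(z,-x),'F',s['force'].round(1),s['grip_width'],s['grasp_force'])
d=grab('scene');cv2.imwrite(f'pics/s{s["t"]:.2f}.png',d['frame'])
E
python3 q.py
```

```text
13.15 disp [-11.09  -0.07] -22.24 r 120.2 q 0.20734812767505517 F [-4.6 -2.   8.6] 0.409714286636122 42.699742913246155
```

>>> {"method": "step_arm", "body": {"moves": [[[0.035,0,0.098],[0,0,0],0.2],[[0.03,0,0.098],[0,0,0],0.2],[[0.025,0,0.098],[0,0,0],0.2],[[0.02,0,0.098],[0,0,0],0.2],[[0.01,0,0.098],[0,0,0],0.2]]}}

```text
t: 13.7
tcp_pos: [539.6, -129.4, 195.2]
tcp_rot: [0.202, 3.133, -0.004]
force: [-7.1, -2.3, 9.3]
grip_width: 0.412
grasp_force: 45.8
```

>>> {"method": "step_arm", "body": {"moves": [[[0,0,0],[0,0,0],0.2],[[0,0,0],[0,0,0],0.2]]}}

```text
t: 13.9
tcp_pos: [539.4, -129.4, 194.2]
tcp_rot: [0.202, 3.134, -0.003]
force: [-6.5, -0.8, 8.3]
grip_width: 0.415
grasp_force: 45.8
```

```bash
python3 q.py
```

```text
13.9 disp [-17.38  -0.06] -46.82 r 120.33 q 0.41867455847050516 F [-6.5 -0.8  8.3] 0.41488086698801907 45.779571533203125
```

>>> {"method": "step_arm", "body": {"moves": [[[0.025,0,0.1],[0,0,0],0.2],[[0.015,0,0.1],[0,0,0],0.2],[[0.01,0,0.1],[0,0,0],0.2],[[0,0,0.1],[0,0,0],0.2],[[0,0,0.1],[0,0,0],0.2]]}}

```text
t: 14.45
tcp_pos: [537.4, -129.2, 169.4]
tcp_rot: [0.202, 3.133, -0.003]
force: [-6.2, -3.5, 8.6]
grip_width: 0.417
grasp_force: 47.8
```

>>> {"method": "step_arm", "body": {"moves": [[[0,0,0],[0,0,0],0.2],[[0,0,0],[0,0,0],0.2]]}}

```text
t: 14.65
tcp_pos: [537.4, -129.2, 169.1]
tcp_rot: [0.202, 3.134, -0.002]
force: [-4.3, -2.9, 8.0]
grip_width: 0.408
grasp_force: 47.7
```

```bash
python3 q.py
```

```text
14.65 disp [-19.41  -0.09] -71.96 r 121.47 q 0.6274467169780766 F [-4.3 -2.9  8. ] 0.40816584063415134 47.710002064704895
```

>>> {"method": "step_arm", "body": {"moves": [[[-0.005,0,0.1],[0,0,0],0.2],[[-0.01,0,0.1],[0,0,0],0.2],[[-0.015,0,0.1],[0,0,0],0.2],[[-0.02,0,0.1],[0,0,0],0.2],[[-0.025,0,0.094],[0,0,0],0.2]]}}

```text
t: 15.2
tcp_pos: [540.5, -129.5, 144.3]
tcp_rot: [0.202, 3.135, -0.002]
force: [-6.9, -2.9, 9.6]
grip_width: 0.413
grasp_force: 50.2
```

>>> {"method": "step_arm", "body": {"moves": [[[0,0,0],[0,0,0],0.2],[[0,0,0],[0,0,0],0.2],[[0,0,0],[0,0,0],0.2]]}}

```text
t: 15.5
tcp_pos: [540.5, -129.6, 144.2]
tcp_rot: [0.202, 3.135, -0.002]
force: [-5.6, -1.6, 7.3]
grip_width: 0.407
grasp_force: 50.2
```

```bash
python3 q.py; python3 - <<'E'
from m import *
d=grab('wrist');im=d['frame'].copy();cv2.imwrite('pics/w8.png',im)
h=cv2.cvtColor(im,cv2.COLOR_BGR2HSV);m=((h[...,1]>150)&((h[...,0]<7)|(h[...,0]>174))&(h[...,2]>50)).astype('uint8')
a=cv2.imread('pics/w7.png');h2=cv2.cvtColor(a,cv2.COLOR_BGR2HSV);m2=((h2[...,1]>150)&((h2[...,0]<7)|(h2[...,0]>174))&(h2[...,2]>50)).astype('uint8')
for k in (m2,m):
    n,l,st,c=cv2.connectedComponentsWithStats(k)
    print([(st[i].tolist(),c[i].round(1).tolist()) for i in range(1,n) if st[i,4]>400])
E
```

```text
15.5 disp [-16.26  -0.1 ] -96.88 r 122.63 q 0.8334099513622399 F [-5.6 -1.6  7.3] 0.4066309948788055 50.152727365493774
[([41, 52, 26, 54, 943], [53.1, 77.5]), ([268, 295, 95, 54, 4849], [314.2, 321.7])]
[([0, 54, 12, 61, 469], [4.0, 89.0]), ([266, 304, 100, 57, 5194], [313.7, 332.8])]
```

```bash
python3 - <<'E'
from h import *
import glob
im=cv2.imread(sorted(glob.glob('pics/s15*.png'))[0]);a=cv2.imread('pics/scene0.png')
f=lambda x:cv2.resize(x[190:330,300:430],(390,420),interpolation=cv2.INTER_CUBIC)
cv2.imwrite('pics/cmp.png',np.hstack([f(a),f(im)]))
E
```

```text
(no output)
```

View pics/cmp.png

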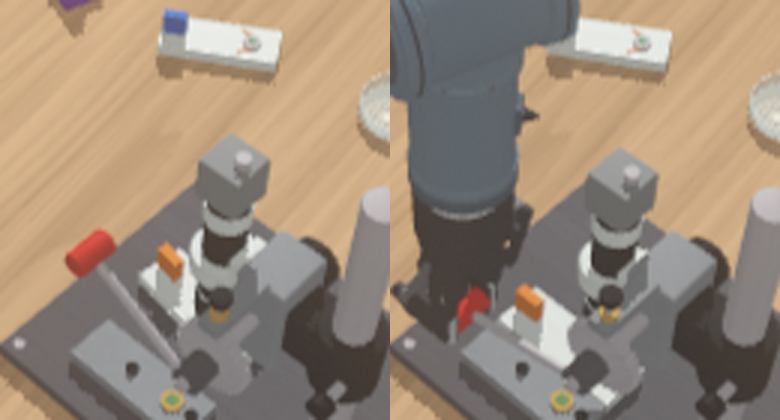

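Left is at rest, right is now: the lens camera moved from crop (233,170) to (232,185) and the carriers are still butted. I use the lens descent to count clicks.

```bash
python3 - <<'E'
from h import *
import glob
d=grab('scene')
th=np.radians(-7.37)
c0=np.array(proj(d,[617.4,-35,300]))
for k in range(6): print(k,(np.array(proj(d,[617.4,-35,300-4.2*k]))-c0).round(2),end=' ')
print()
up=lambda x:cv2.resize(cv2.cvtColor(x,cv2.COLOR_BGR2GRAY),None,fx=8,fy=8,interpolation=cv2.INTER_CUBIC)
a=cv2.imread('pics/scene0.png');X,Y=362,232
T=up(a[Y:Y+30,X:X+30])
for n in sorted(glob.glob('pics/s1*.png'))+[None]:
    im=d['frame'] if n is None else cv2.imread(n)
    r=cv2.matchTemplate(up(im[Y-8:Y+46,X-8:X+38]),T,cv2.TM_CCOEFF_NORMED);_,v,_,l=cv2.minMaxLoc(r)
    print(n,v,l[0]/8-8,l[1]/8-8)
# direct T height: scene red centroid ray vs stand plane y=-105
print(arm.read_state()['force'])
E
```

```text
0 [0. 0.] 1 [-0.15  1.22] 2 [-0.29  2.42] 3 [-0.43  3.63] 4 [-0.58  4.82] 5 [-0.72  6.01] 
pics/s13.15.png 0.9923400282859802 -0.125 1.0
pics/s13.90.png 0.9806444048881531 -0.25 2.0
pics/s14.65.png 0.964703381061554 -0.5 3.125
pics/s15.50.png 0.9443114399909973 -0.625 4.25
None 0.9446763396263123 -0.625 4.25
[-6.73408364 -2.93325282  7.51796956]
```

```bash
python3 - <<'E'
from m import *
from scipy.optimize import brentq
def red(im):
    h=cv2.cvtColor(im,cv2.COLOR_BGR2HSV);m=((h[...,1]>150)&((h[...,0]<7)|(h[...,0]>174))&(h[...,2]>40)).astype('uint8')
    n,l,st,c=cv2.connectedComponentsWithStats(m);i=max((i for i in range(1,n) if 200<c[i][0]<430),key=lambda i:st[i,4])
    ys=[];xs=range(300,330)
    for x in xs:
        r=np.where(l[:,x]==i)[0];ys.append((r.min(),r.max()))
    return c[i],np.mean(ys,0)
th=np.radians(-7.37);t=np.array([617.4,-35.]);M=np.array([[np.cos(th),-np.sin(th)],[np.sin(th),np.cos(th)]])
d=grab('wrist');s=d['st']
d0=dict(d);d0['st']=dict(s,tcp_pos=np.array([556.649,-131.57,241.046]),tcp_rot=np.array([.20213,3.13363,-.0023415]));d0['frame']=cv2.imread('pics/w7.png')
d6=dict(d);d6['st']=dict(s,tcp_pos=np.array([559.057,-134.057,301.672]),tcp_rot=np.array([-.203,-3.131,-.002]));d6['frame']=cv2.imread('pics/w6.png')
for e in (d6,d0,d):
    c,y=red(e['frame']);row=y.mean()+.0
    def P(q):
        a=np.radians(32)-q;p=np.array([55-120*np.cos(a),-105]);w=M@p+t;return [*w,190+120*np.sin(a)]
    g=lambda q:proj(e,P(q))[1]-row
    qs=np.linspace(-.3,1.2,31);v=[g(q) for q in qs]
    print(c,y,'q roots',[round(brentq(g,qs[i],qs[i+1]),4) for i in range(30) if v[i]*v[i+1]<0],'row at q',[(q,round(proj(e,P(q))[1],1)) for q in (0,.733,.785,.838,.89)])
E
```

```text
[320.23193473 265.48251748] [246.56666667 284.36666667] q roots [-0.0015] row at q [(0, np.float64(265.2)), (0.733, np.float64(208.7)), (0.785, np.float64(209.0)), (0.838, np.float64(209.6)), (0.89, np.float64(210.7))]
[314.15384615 321.74881419] [295. 348.] q roots [-0.0023] row at q [(0, np.float64(320.9)), (0.733, np.float64(229.9)), (0.785, np.float64(229.6)), (0.838, np.float64(229.8)), (0.89, np.float64(230.5))]
[313.64119346 332.76073147] [304.7        359.33333333] q roots [0.774] row at q [(0, np.float64(587.7)), (0.733, np.float64(336.2)), (0.785, np.float64(331.0)), (0.838, np.float64(327.1)), (0.89, np.float64(324.2))]
```

The wrist view gives q ≈ 0.77, because the T-grip crept up in the pads. The lever is just past the tooth top and not yet seated in the fourth notch, so I creep down while measuring optically.

```bash
cat > qq.py <<'E'
from m import *
from scipy.optimize import brentq
def red(im):
    h=cv2.cvtColor(im,cv2.COLOR_BGR2HSV);m=((h[...,1]>150)&((h[...,0]<7)|(h[...,0]>174))&(h[...,2]>40)).astype('uint8')
    n,l,st,c=cv2.connectedComponentsWithStats(m);i=max((i for i in range(1,n) if 200<c[i][0]<430),key=lambda i:st[i,4])
    return c[i],np.mean([(r.min(),r.max()) for r in (np.where(l[:,x]==i)[0] for x in range(300,330))],0)
th=np.radians(-7.37);t=np.array([617.4,-35.]);M=np.array([[np.cos(th),-np.sin(th)],[np.sin(th),np.cos(th)]])
def P(q):
    a=np.radians(32)-q;return [*(M@np.array([55-120*np.cos(a),-105])+t),190+120*np.sin(a)]
d=grab('wrist');c,y=red(d['frame'])
print('row',y.mean(),'q',[min([.6+.001*i for i in range(400)],key=lambda q:abs(proj(d,P(q))[1]-y.mean()+k)) for k in (-1,0,1)])
d2=grab('scene')
up=lambda x:cv2.resize(cv2.cvtColor(x,cv2.COLOR_BGR2GRAY),None,fx=16,fy=16,interpolation=cv2.INTER_CUBIC)
a=cv2.imread('pics/scene0.png');X,Y=362,232
r=cv2.matchTemplate(up(d2['frame'][Y-4:Y+42,X-4:X+34]),up(a[Y:Y+30,X:X+30]),cv2.TM_CCOEFF_NORMED);l=cv2.minMaxLoc(r)[3];print('lens',l[0]/16-4,l[1]/16-4)
s=d['st'];print(s['t'],s['tcp_pos'].round(2),s['force'].round(1),s['grasp_force'])
E
python3 qq.py
```

```text
row 332.0333333333333 q [0.763, 0.774, 0.7849999999999999]
lens -0.625 4.1875
15.7 [ 540.52 -129.58  144.21] [-5.5 -2.6  8.1] 50.160605907440186
```

>>> {"method": "step_arm", "body": {"moves": [[[-0.01,0,0.03],[0,0,0],0.2],[[-0.01,0,0.03],[0,0,0],0.2],[[0,0,0],[0,0,0],0.2]]}}

```text
t: 16.1
tcp_pos: [541.3, -129.7, 141.0]
tcp_rot: [-0.202, -3.135, 0.002]
force: [-6.7, -1.9, 8.2]
grip_width: 0.414
grasp_force: 50.5
```

```bash
python3 qq.py
```

```text
row 332.01666666666665 q [0.7889999999999999, 0.8009999999999999, 0.813]
lens -0.625 4.375
16.1 [ 541.26 -129.69  141.  ] [-6.7 -1.9  8.2] 50.456584095954895
```

```bash
cat > rod.py <<'E'
from m import *
th=np.radians(-7.37);t=np.array([617.4,-35.]);M=np.array([[np.cos(th),-np.sin(th)],[np.sin(th),np.cos(th)]])
def P(q,r):
    a=np.radians(32)-q;return [*(M@np.array([55-r*np.cos(a),-105])+t),190+r*np.sin(a)]
d=grab('scene');cv2.imwrite('pics/sc_now.png',d['frame'])
for im,q0 in ((cv2.imread('pics/scene0.png'),0),(d['frame'],.838)):
    g=im.astype(np.float32)
    for r in (45,55,65,75,85,95):
        qs=q0+np.arange(-.28,.281,.04);uv=np.array([proj(d,P(q,r)) for q in qs],np.float32)
        v=cv2.remap(g,uv[None,:,0],uv[None,:,1],cv2.INTER_LINEAR)[0]
        print(q0,r,uv[7].round(1),v.mean(1).astype(int).tolist())
# ECC lens
a=cv2.cvtColor(cv2.imread('pics/scene0.png'),cv2.COLOR_BGR2GRAY);b=cv2.cvtColor(d['frame'],cv2.COLOR_BGR2GRAY)
for X,Y,w,h in ((362,232,30,30),(364,234,27,24),(366,250,22,22)):
    W=np.array([[1,0,X-.6],[0,1,Y+4.4]],np.float32)
    cc,W=cv2.findTransformECC(a[Y:Y+h,X:X+w],b,W,cv2.MOTION_TRANSLATION,(3,200,1e-6),None,1);print('ecc',cc,W[0,2]-X,W[1,2]-Y)
im=np.hstack([cv2.resize(x[285:345,310:375],(390,360),interpolation=cv2.INTER_CUBIC) for x in (cv2.imread('pics/scene0.png'),d['frame'])]);cv2.imwrite('pics/rod.png',im)
E
python3 rod.py
```

```text
0 45 [349.2 299.4] [109, 129, 152, 159, 159, 158, 151, 146, 141, 137, 133, 128, 123, 118, 114]
0 55 [346.5 295.9] [98, 112, 128, 149, 161, 158, 153, 146, 140, 135, 129, 122, 116, 114, 112]
0 65 [343.8 292.4] [94, 103, 115, 128, 152, 163, 155, 148, 142, 136, 127, 119, 114, 112, 111]
0 75 [341.1 288.8] [90, 108, 113, 125, 141, 157, 155, 147, 140, 133, 124, 116, 112, 111, 110]
0 85 [338.4 285.3] [111, 111, 112, 121, 139, 154, 156, 147, 139, 132, 121, 113, 111, 111, 111]
0 95 [335.7 281.8] [111, 111, 111, 117, 136, 158, 152, 145, 137, 128, 117, 112, 111, 111, 111]
0.838 45 [347.  306.9] [161, 164, 173, 183, 186, 188, 179, 165, 153, 141, 141, 138, 141, 145, 148]
0.838 55 [344.  305.1] [154, 147, 140, 144, 153, 169, 170, 164, 148, 140, 137, 143, 148, 150, 149]
0.838 65 [340.9 303.3] [188, 174, 146, 129, 121, 127, 130, 131, 132, 136, 142, 148, 151, 152, 152]
0.838 75 [337.9 301.6] [211, 194, 172, 153, 143, 136, 133, 132, 133, 134, 136, 143, 153, 153, 152]
0.838 85 [334.9 299.9] [128, 119, 108, 113, 125, 135, 132, 132, 133, 138, 147, 151, 152, 152, 152]
0.838 95 [332.  298.2] [88, 88, 87, 84, 98, 122, 130, 131, 135, 141, 149, 151, 151, 151, 152]
ecc 0.9422385383744403 -0.65115356 4.3283386
ecc 0.973877515034474 -0.7154236 4.630066
ecc 0.9195293032852931 -0.5695801 4.1532593
```

```bash
cat > rod2.py <<'E'
from m import *
th=np.radians(-7.37);t=np.array([617.4,-35.]);M=np.array([[np.cos(th),-np.sin(th)],[np.sin(th),np.cos(th)]])
def P(q,r):
    a=np.radians(32)-q;return [*(M@np.array([55-r*np.cos(a),-105])+t),190+r*np.sin(a)]
d=grab('scene');pj=lambda q,r:np.array(proj(d,P(q,r)))
for im,q0 in ((cv2.imread('pics/scene0.png'),0),(d['frame'],.81)):
    g=cv2.GaussianBlur(im,(0,0),.6).astype(np.float32).mean(2);o=[]
    for r in np.arange(80,102,2):
        c=pj(q0,r);tv=pj(q0,r+1)-pj(q0,r-1);tv/=np.linalg.norm(tv);n=np.array([-tv[1],tv[0]])
        w=(pj(q0+.01,r)-pj(q0-.01,r))@n/.02 ; n=n*np.sign(w);w=abs(w)
        s=np.arange(-6,6.01,.1);uv=(c+s[:,None]*n).astype(np.float32)
        v=cv2.remap(g,uv[None,:,0],uv[None,:,1],cv2.INTER_LINEAR)[0];gr=np.gradient(v);i=np.argmax(np.where(s<1,gr,-9))
        j=i+np.argmin(gr[i:i+60]) if q0==0 else 0
        o.append((s[i],w,s[j]))
    o=np.array(o);print(q0,'edge px',o[:,0].round(1),'w px/rad',o[:,1].round(1),'lower',o[:,2].round(1))
    e=np.median(o[:,0])
    if q0==0:e0=e
    else: print('q est',np.median(q0+(o[:,0]-e0)/o[:,1]),'if',e0)
print(arm.read_state()['tcp_pos'])
E
python3 rod2.py
```

```text
0 edge px [-2.2 -2.2 -1.8 -2.  -2.  -2.4 -2.  -2.1 -2.3 -2.6 -1.7] w px/rad [15.5 15.9 16.2 16.6 17.  17.4 17.8 18.2 18.6 18.9 19.3] lower [0.6 1.1 1.8 1.5 1.3 0.5 1.  1.5 1.6 1.2 1.7]
0.81 edge px [-6.  -5.6 -5.8 -5.2 -5.8 -6.  -1.5 -1.2 -1.6 -1.8 -1.5] w px/rad [17.  17.4 17.8 18.3 18.7 19.1 19.5 19.9 20.3 20.7 21.1] lower [-6. -6. -6. -6. -6. -6. -6. -6. -6. -6. -6.]
q est 0.6401400164229633 if -2.100000000000014
[ 541.25318599 -129.69665621  141.08984938]
```

>>> {"method": "step_arm", "body": {"moves": [[[-0.005,0,0.025],[0,0,0],0.2],[[-0.005,0,0.02],[0,0,0],0.2],[[0,0,0],[0,0,0],0.2],[[0,0,0],[0,0,0],0.2]]}}

```text
t: 16.7
tcp_pos: [541.8, -129.8, 138.9]
tcp_rot: [-0.202, -3.135, 0.002]
force: [-7.0, -2.1, 8.5]
grip_width: 0.417
grasp_force: 50.6
```

```bash
python3 qq.py; python3 rod2.py; python3 rod.py|grep ecc; python3 - <<'E'
from h import *
F=[]
for i in range(5): F.append(grab('wrist')['st']['force'])
print(np.mean(F,0))
E
```

```text
row 332.06666666666666 q [0.806, 0.818, 0.832]
lens -0.6875 4.5
16.7 [ 541.82 -129.78  138.85] [-7.  -2.1  8.5] 50.615869760513306
0 edge px [-2.2 -2.2 -1.8 -2.  -2.  -2.4 -2.  -2.1 -2.3 -2.6 -1.7] w px/rad [15.5 15.9 16.2 16.6 17.  17.4 17.8 18.2 18.6 18.9 19.3] lower [0.6 1.1 1.8 1.5 1.3 0.5 1.  1.5 1.6 1.2 1.7]
0.81 edge px [-6.  -5.6 -5.8 -5.2 -5.8 -6.  -1.5 -0.8 -0.9 -1.8 -1.5] w px/rad [17.  17.4 17.8 18.3 18.7 19.1 19.5 19.9 20.3 20.7 21.1] lower [-6. -6. -6. -6. -6. -6. -6. -6. -6. -6. -6.]
q est 0.6401400164229633 if -2.100000000000014
[ 541.80993981 -129.79980781  138.90253252]
ecc 0.9401152818533243 -0.6537781 4.4634705
ecc 0.9734661702276154 -0.7498779 4.7710724
ecc 0.9168584101103314 -0.6000061 4.262497
[-6.95415656 -2.47179683  7.4929855 ]
```

>>> {"method": "step_arm", "body": {"moves": [[[-0.005,0,0.02],[0,0,0],0.2],[[0,0,0],[0,0,0],0.2],[[0,0,0],[0,0,0],0.2],[[0,0,0],[0,0,0],0.2]]}}

```text
t: 17.55
tcp_pos: [542.1, -129.8, 138.0]
tcp_rot: [-0.202, -3.135, 0.002]
force: [-7.5, -2.9, 7.8]
grip_width: 0.411
grasp_force: 50.8
```

```bash
python3 qq.py; python3 rod.py|grep ecc; python3 -c "
from station import arm
print(arm.finish_job())"
```

```text
row 332.1166666666667 q [0.8119999999999999, 0.824, 0.838]
lens -0.6875 4.5
17.55 [ 542.09 -129.78  137.96] [-7.5 -2.9  7.8] 50.759063959121704
ecc 0.9385908602654341 -0.6548767 4.494507
ecc 0.972334741119126 -0.7510071 4.788315
ecc 0.9145353334800999 -0.56796265 4.298218
the job is handed in; nothing more can be done
None
```

The job is handed in at about 17.6 s: the carrier is butted flush and level against the calibration carrier and let go, and the gripper is holding the focus lever at the fourth click (measured about 0.82–0.83 rad against a 0.838 notch).

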